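# Load the three sushi presses with their weights

## Robot

A 6-joint arm with a two-finger parallel gripper is mounted at the origin on the work surface. World frame = base frame: x ahead of the robot, y to its left, z up, the work surface at z = 0. Lengths are in m, angles in rad, forces in N, time in s.
With the tool pointing down it reaches from about 0.375 to 0.9 m from the base axis. Payload 3.1 kg.
Tool frame: the origin (TCP) lies on the centre line of the jaws, within the pads' length; the fingertips stand 8 mm ahead of it and the grasp point (between the pads) lies 11 mm behind it; z points along the fingers, y is the line along which they close (so a half turn about z gives the same grasp; the last joint's range is limited). The gripper opens to 87 mm and grips with 3 to 60 N. Pads are 19 mm wide; open, the fingers measure 117 mm over their backs; the gripper's body (75 mm by 190 mm) begins 51 mm behind the grasp point.
Start: joints at [1.141, 0.527, 1.433, -0, 1.181, -0.178], TCP at [0.155, 0.605, 0.231] pointing down, gripper open.
Joint ranges: [-3.08, 3.08], [-0.75, 2.2], [0.22, 2.44], [-1.43, 4.57], [0, 2.65], [-2.85, 2.85]. Speed limits (rad/s): [2.79, 2.79, 3.14, 3.14, 3.14, 3.14].

## Interface

Orientations are given as a rotation vector (axis times angle).
In Python, from plant import state, capture, calibration, ctrl gives the robot as it stands. The module is installed in compiled form; this text tells all that it offers.
- The arm moves only by the shell command python3 -m pendant 'ROWS' [FORCE]. ROWS is JSON, a list of rows, each a list of 3 entries, a list of its own where there are three numbers: the turn, a rotation vector about the tool's x, y, z in degrees, then the shift along the tool's x, y, z in cm, then the opening, from 0 (shut) to 1 (fully open). In form: [[[ax, ay, az], [x, y, z], fingers], ...]. A call has 1 to 8 rows; each row shifts and turns the commanded pose from where the row before left it, along the tool's axes as they then stand; what a row does not reach is not made up. A row lasts 1/8 s, in which the tool goes at most 62.5 mm and 10.7 degrees, less where a joint would pass 70% of its speed; a pose out of reach is approached as far as the arm can. A call with a gripper value outside its range is refused whole. The fingers move at their own pace and stop on an object; FORCE is the grip in N (left out, the last holds). Time passes only in rows, so rows that do not move let the fingers close. It gives the time, the measured TCP pose, the force, the opening and the grip force at its end, in the units of the state.
- state(): the state, without advancing time (a new reading comes with each control period).
- capture(name): name is "side" or "top" or "wrist"; returns the picture (384x512x3 uint8, blue, green, red); there is no depth.
- calibration(name): a dict with "fx", "fy", "cx", "cy" (pixels), "k1" (the pictures are not rectified: a ray, as slopes to the right and down, at radius r is drawn at 1 + k1 r^2 times it, then the intrinsics apply), "R" (3x3) and "t" (3): a world point X has camera coordinates R X + t. Camera axes: x right, y down, z forward; pixel columns grow to the right and rows downward; lengths in m; the calibration is good to about 2 mm. A picture is of the moment at which its call begins: read the wrist's pose just before it. calibration takes no time and is no camera call; for the wrist camera it gives the pose at the moment of the call.
- ctrl.sign_off(): hands the job in; it is judged then, once.
The state is a dict: "time_s": time; "q": joint angles; "qvel": joint speeds; "tau": joint torques, N m; "tool_pos": TCP position; "tool_rot": TCP orientation; "wrist_force": force on the tool from outside, world axes, zero at the start; "wrist_torque": the same for the moment, N m; "width": finger opening in m; "grasp_force": force on a finger pad.
Only numpy, scipy, OpenCV 4.12 (cv2) and the standard library are available. Lean on these libraries where they do the work, as an engineer would, in place of code of your own. Each camera call takes 0.05 s, during which the arm holds its last target. There are 200 camera calls.

## Task

Get the three sushi presses working: stand each of the three steel weights upright in the middle of the wooden board of the press of its own size, small on small, medium on medium, large on large. The white cup that was left on the large press is in the way: stand it upright in the middle of the black plate. Set everything down rather than dropping it, and leave the two spice jars standing where they are.

Things in the scene. Friction and masses are not known exactly. Their poses are not given: they have to be found in the camera images.
- weight_small: small press weight, loose: an upright steel disc 42 mm across and 20 mm thick with a round black post handle, 24 mm across and 45 mm tall, standing up from its middle (overall 65 mm tall), about 220 g. Origin: centre of its underside; z up along the handle.
- weight_medium: medium press weight, loose: an upright steel disc 56 mm across and 22 mm thick with a round black post handle, 24 mm across and 45 mm tall, standing up from its middle (overall 67 mm tall), about 420 g. Origin: centre of its underside; z up along the handle.
- weight_large: large press weight, loose: an upright steel disc 70 mm across and 25 mm thick with a round black post handle, 24 mm across and 45 mm tall, standing up from its middle (overall 70 mm tall), about 740 g. Origin: centre of its underside; z up along the handle.
- press_small: small sushi press, fixed: an oblong aluminium frame 84 x 70 mm (its x by its y), rim 45 mm high, 5 mm wall, with a small lug on each short side near the foot, filled by a flat pale wooden pressing board whose top stands 4 mm above the rim, 49 mm above the counter. Origin: centre of its underside on the counter, z up; the middle of the board's top is 49 mm straight above it.
- press_medium: medium sushi press, fixed: an oblong aluminium frame 112 x 90 mm (its x by its y), rim 45 mm high, 5 mm wall, with a small lug on each short side near the foot, filled by a flat pale wooden pressing board whose top stands 4 mm above the rim, 49 mm above the counter. Origin: centre of its underside on the counter, z up; the middle of the board's top is 49 mm straight above it.
- press_large: large sushi press, fixed: an oblong aluminium frame 140 x 112 mm (its x by its y), rim 45 mm high, 5 mm wall, with a small lug on each short side near the foot, filled by a flat pale wooden pressing board whose top stands 4 mm above the rim, 49 mm above the counter. Origin: centre of its underside on the counter, z up; the middle of the board's top is 49 mm straight above it.
- plate: black round ceramic plate, fixed, 150 mm across, rim 16 mm high, with a flat middle 93 mm across whose top is 5 mm above the counter. Origin: centre of its underside on the counter; z up.
- cup: white ceramic cup without handle, loose, 55 mm tall, outer diameter 58 mm at the rim, tapering evenly to 46 mm at the foot, wall 4 mm, about 130 g, open at the top; at the start it stands upright near the middle of the large press's board. Origin: centre of its underside; z up.
- jar_amber: round amber glass spice jar with a white cap, loose, 44 mm across and 85 mm tall; it is to be left alone. Origin: centre of its underside.
- jar_green: round green glass spice jar with a white cap, loose, 44 mm across and 85 mm tall; it is to be left alone. Origin: centre of its underside.
Not all that is in view belongs to the job. Leave any blue look-alike of the cup alone. Leave any yellow look-alike of the press_large alone.

How it is judged:
At the end, for the whole second after the job is handed in: Each weight stands upright (within 0.1 rad) on the board of the press of its own size, its centre within 12 mm of the board's centre; the cup stands upright on the black plate within 15 mm of its centre; all are released and at rest; both spice jars stand within 25 mm of where they began (horizontal distance between weight_small and press_small below 0.012 m and z of weight_small in the frame of press_small between 0.045 and 0.054 m and angle between each of weight_small, weight_medium, weight_large, cup, jar_amber, jar_green's own z axis and vertical below 0.1 rad and linear speed of each of weight_small, weight_medium, weight_large, cup below 0.02 m/s and contact force between the fingers and weight_small below 0.1 N and horizontal distance between weight_medium and press_medium below 0.012 m and z of weight_medium in the frame of press_medium between 0.045 and 0.054 m and contact force between the fingers and weight_medium below 0.1 N and horizontal distance between weight_large and press_large below 0.012 m and z of weight_large in the frame of press_large between 0.045 and 0.054 m and contact force between the fingers and weight_large below 0.1 N and horizontal distance between cup and plate below 0.015 m and z of cup in the frame of plate between 0.002 and 0.01 m and contact force between the fingers and cup below 0.1 N and distance of each of jar_amber, jar_green from where it was at the start of the episode below 0.025 m); the robot touches nothing.
It fails at once if a spice jar is shoved away or knocked over (distance of any of jar_amber, jar_green from where it was at the start of the episode above 0.04 m or angle between any of jar_amber, jar_green's own z axis and vertical above 0.5 rad).
It fails at once if the cup is tipped over (angle between cup's own z axis and vertical above 0.8 rad).
It fails at once if the cup or a weight is dropped or thrown: moving faster than 0.6 m/s out of the fingers (a fall of about 18 mm) ((contact force between the fingers and weight_small below 0.01 N and linear speed of weight_small above 0.6 m/s) or (contact force between the fingers and weight_medium below 0.01 N and linear speed of weight_medium above 0.6 m/s) or (contact force between the fingers and weight_large below 0.01 N and linear speed of weight_large above 0.6 m/s) or (contact force between the fingers and cup below 0.01 N and linear speed of cup above 0.6 m/s)).
It also fails if it takes over 112 s, if anything falls off the work surface, if the arm or the gripper's body presses on something with over 40 N, if the wrist force passes 120 N, or if a joint passes its speed limit or range.

## Working session

There is one attempt and no reset: what is moved stays moved. The work goes in short steps, Python scripts to look and compute and a shell command to move; the robot and the scene stay as the last step left them, time stands still between calls to the robot, and variables do not carry over. Pictures are saved under pics/ and viewed, at most 14 in all, crops included, and the job is handed in when it is done.

```bash
mkdir -p pics; python3 - <<'E'
from plant import state,capture,calibration
import cv2
s=state();print({k:s[k] for k in('time_s','tool_pos','tool_rot','width','wrist_force')})
for n in('top','side'):
    cv2.imwrite(f'pics/{n}0.png',cv2.resize(capture(n),(800,600),interpolation=cv2.INTER_CUBIC)); c=calibration(n);print(n,c)
E
```

```text
{'time_s': 0.0, 'tool_pos': array([0.15476984, 0.60477838, 0.22956277]), 'tool_rot': array([-0.39280045, -3.11626899,  0.00331015]), 'width': 0.08692649553840369, 'wrist_force': array([1.21720004, 0.63859621, 1.31815465])}
top {'fx': 436.06631432109594, 'fy': 436.06631432109594, 'cx': 252.9247047799412, 'cy': 195.22758652790588, 'k1': -0.11771382006501292, 'R': array([[-0.02569369, -0.99966193,  0.00398365],
       [-0.9753903 ,  0.02419652, -0.21915357],
       [ 0.21898309, -0.00951648, -0.97568224]]), 't': array([0.02365918, 0.51304752, 1.09526446])}
side {'fx': 442.49868281558787, 'fy': 442.49868281558787, 'cx': 263.61807808888955, 'cy': 197.42934194619224, 'k1': -0.015211647452047105, 'R': array([[ 0.78316539, -0.62178594,  0.00585017],
       [-0.33662926, -0.43187143, -0.83676031],
       [ 0.52281231,  0.65335237, -0.5475381 ]]), 't': array([-0.37851682,  0.22410353,  1.07183061])}
```

View pics/top0.png

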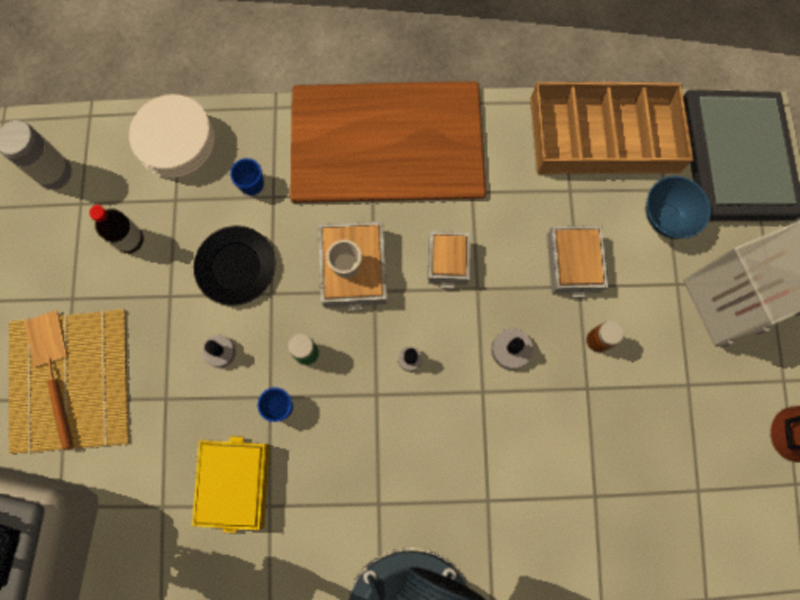

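View pics/side0.png

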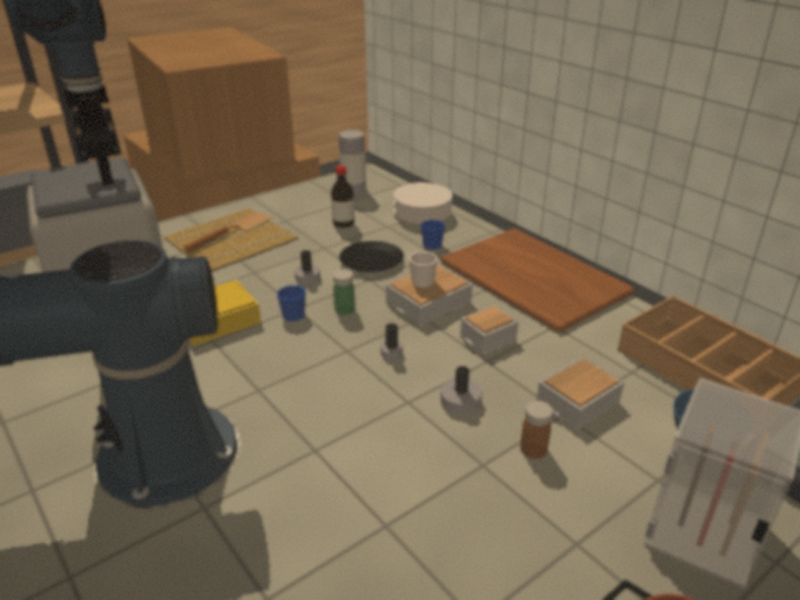

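The top view (800x600) shows:
- **Plate:** black, at (233,265).
- **Large press:** (352,264), with the white cup at (344,256). The yellow look-alike is at (230,485), and the blue cups are at (247,176) and (275,404).
- **Other presses:** small at (449,257), medium at (579,260).
- **Weights:** (218,350), (410,358) and (512,348), to be told apart by size.
- **Jars:** green at (303,349), amber at (604,337).

The side view agrees with this. The white cup and the bare-aluminium press under it fit the description, while the blue and yellow ones don't.

```bash
cat > h.py <<'E'
import numpy as np, cv2
from plant import state,capture,calibration
def ray(c,px):
    k=np.array([c['k1'],0,0,0,0.]);K=np.array([[c['fx'],0,c['cx']],[0,c['fy'],c['cy']],[0,0,1]])
    u=cv2.undistortPoints(np.float64(px).reshape(-1,1,2),K,k).reshape(-1,2)
    d=np.c_[u,np.ones(len(u))]@c['R']; return -c['R'].T@c['t'],d
def onz(c,px,z):
    o,d=ray(c,px); return (o+d*((z-o[2])/d[:,2])[:,None])
def proj(c,X):
    X=np.float64(X).reshape(-1,3);K=np.array([[c['fx'],0,c['cx']],[0,c['fy'],c['cy']],[0,0,1]])
    return cv2.projectPoints(X,cv2.Rodrigues(c['R'])[0],c['t'],K,np.array([c['k1'],0,0,0,0.]))[0].reshape(-1,2)
def blob(mask,roi):  # roi x0,y0,x1,y1 in picture pixels -> largest contour
    m=np.zeros_like(mask);x0,y0,x1,y1=[int(v) for v in roi];m[y0:y1,x0:x1]=mask[y0:y1,x0:x1]
    cs=cv2.findContours(m,cv2.RETR_EXTERNAL,cv2.CHAIN_APPROX_NONE)[0]
    return max(cs,key=cv2.contourArea).reshape(-1,2)
E
cat > m.py <<'E'
from h import *
img=capture('top');c=calibration('top');hsv=cv2.cvtColor(img,cv2.COLOR_BGR2HSV)
wood=cv2.inRange(hsv,(5,90,110),(22,255,255)); dark=cv2.inRange(hsv,(0,0,0),(180,255,60))
def R(x,y,h): return [(x-h)*.64,(y-h)*.64,(x+h)*.64,(y+h)*.64]
for n,x,y,h in(('large',352,264,50),('small',449,257,30),('medium',579,260,40)):
    b=blob(wood,R(x,y,h)); P=onz(c,b,.049)[:,:2].astype(np.float32);r=cv2.minAreaRect(P);print('press',n,np.round(r[0],4),np.round(r[1],4),round(r[2],1))
b=blob(dark,R(233,265,50));P=onz(c,b,.012)[:,:2].astype(np.float32);print('plate',cv2.minEnclosingCircle(P),cv2.fitEllipse(P))
for x,y in((218,350),(410,358),(512,348)):
    b=blob(dark,R(x,y,16));print('weight handle mask',onz(c,[b.mean(0)],.06)[0],b.min(0),b.max(0))
for n,x,y in(('green',303,349),('amber',604,337)):
    print(n,onz(c,[[x*.64,y*.64]],.08)[0])
print('cup rim',onz(c,[[344*.64,256*.64]],.1)[0])
crops=[cv2.resize(img[int((y-45)*.64):int((y+45)*.64),int((x-50)*.64):int((x+50)*.64)],(260,240),interpolation=cv2.INTER_CUBIC) for x,y in((218,350),(410,358),(512,348),(352,264),(449,257),(579,260))]
cv2.imwrite('pics/crops.png',np.vstack([np.hstack(crops[:3]),np.hstack(crops[3:])]))
E
python3 m.py
```

```text
press large [0.5959 0.0846] [0.1295 0.1005] 1.6
press small [ 0.6029 -0.0856] [0.0574 0.0738] 87.8
press medium [ 0.5957 -0.3134] [0.08   0.1022] 89.7
plate ((0.60462486743927, 0.29689085483551025), 0.07464289665222168) ((0.6047853231430054, 0.2973664402961731), (0.14388565719127655, 0.14592474699020386), 170.39602661132812)
weight handle mask [0.44619237 0.31613236 0.06      ] [131 218] [142 227]
weight handle mask [ 0.42592024 -0.01224548  0.06      ] [259 223] [266 232]
weight handle mask [ 0.43831996 -0.18819814  0.06      ] [325 216] [335 226]
green [0.4383533  0.16358949 0.08      ]
amber [ 0.44534217 -0.33418295  0.08      ]
cup rim [0.58903112 0.09365172 0.1       ]
```

View pics/crops.png

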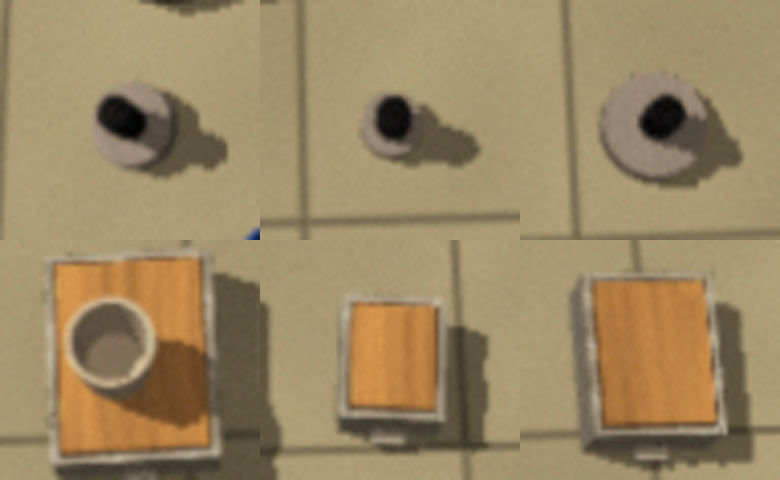

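Disc sizes in the crops: left weight (y≈0.316) is medium, middle (y≈-0.012) is small, right (y≈-0.188) is large. Board sizes match the listed presses, and the plate diameter of about 149 mm matches too. Next I'll square the tool and go above the cup.

```bash
python3 -m pendant '[[[0,0,-7.2],[0,0,0],1],[[0,0,-7.2],[0,0,0],1],[[0,0,0],[-4,-4.6,0],1],[[0,0,0],[-4,-4.6,0],1],[[0,0,0],[-4,-4.6,0],1],[[0,0,0],[-4,-4.6,0],1],[[0,0,0],[-4,-4.6,0],1],[[0,0,0],[-4,-4.6,0],1]]' 15
python3 -m pendant '[[[0,0,0],[-4,-4.6,0],1],[[0,0,0],[-4,-4.6,0],1],[[0,0,0],[-4,-4.6,0],1],[[0,0,0],[-4,-4.6,0],1],[[0,0,0],[0,0,0],1],[[0,0,0],[0,0,0],1]]'
python3 - <<'E'
from h import *
cv2.imwrite('pics/w1.png',capture('wrist'));s=state();print(s['tool_pos'],s['tool_rot'],calibration('wrist'))
E
```

```text
time_s: 1.15
tool_pos: [0.3963, 0.328, 0.2305]
tool_rot: [-0.001, 3.141, 0.0]
wrist_force: [0.6, 0.4, -0.2]
width: 0.0869
grasp_force: 0.0
time_s: 1.9
tool_pos: [0.5545, 0.1456, 0.23]
tool_rot: [-0.001, -3.14, -0.001]
wrist_force: [-0.1, 0.2, -0.7]
width: 0.0871
grasp_force: 0.0
[0.55408526 0.1462595  0.23007415] [ 1.54430533e-03 -3.13960152e+00 -4.60881804e-04] {'fx': 281.9530112284023, 'fy': 281.9530112284023, 'cx': 253.52912675493533, 'cy': 190.91437432133694, 'k1': -0.06703338636487625, 'R': array([[-6.57570443e-04,  9.99999328e-01,  9.55097872e-04],
       [ 9.63883803e-01,  3.79457348e-04,  2.66322870e-01],
       [ 2.66322328e-01,  1.09572942e-03, -9.63883404e-01]]), 't': array([-0.14703727, -0.56498629,  0.24357511])}
```

View pics/w1.png

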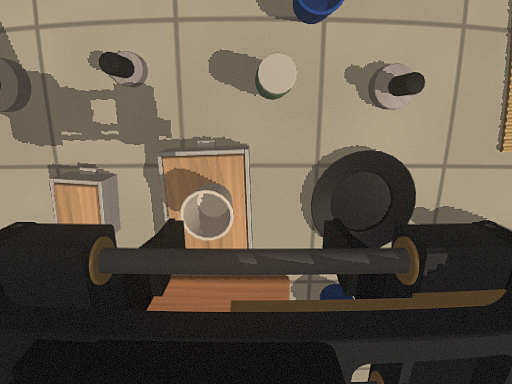

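The wrist view shows the white cup rim at about (207,215) on the large press, and the plate at (362,197). The green jar cap is at (277,74), the medium weight at (398,86) and the small weight at (128,68). Now I'll measure these from both views.

```bash
cat > m2.py <<'E'
from h import *
img=capture('wrist');c=calibration('wrist');hsv=cv2.cvtColor(img,cv2.COLOR_BGR2HSV)
white=cv2.inRange(hsv,(0,0,110),(180,55,255));dark=cv2.inRange(hsv,(0,0,0),(180,255,60))
b=blob(white,(178,186,240,244));P=onz(c,b,.104)[:,:2].astype(np.float32);print('cup',cv2.minEnclosingCircle(P),cv2.fitEllipse(P))
b=blob(dark,(300,140,425,222));P=onz(c,b,.016)[:,:2].astype(np.float32);print('plate',cv2.minEnclosingCircle(P))
b=blob(white,(250,45,305,105));P=onz(c,b,.085)[:,:2].astype(np.float32);print('green cap',cv2.minEnclosingCircle(P))
t=capture('top');ct=calibration('top');th=cv2.cvtColor(t,cv2.COLOR_BGR2HSV);td=cv2.inRange(th,(0,0,0),(180,255,60))
def cen(m,roi):
    M=cv2.moments(blob(m,roi));return [M['m10']/M['m00'],M['m01']/M['m00']]
def tri(p,q):
    (o1,d1),(o2,d2)=ray(c,[p]),ray(ct,[q]);A=np.c_[d1[0],-d2[0]];s=np.linalg.lstsq(A,o2-o1,rcond=None)[0]
    a,b=o1+s[0]*d1[0],o2+s[1]*d2[0];return (a+b)/2,np.linalg.norm(a-b)
print('medium handle',tri(cen(dark,(380,65,430,105)),cen(td,(128,212,146,232))))
print('small handle',tri(cen(dark,(95,45,137,82)),cen(td,(254,218,272,236))))
E
python3 m2.py
```

```text
cup ((0.5835890769958496, 0.10759856551885605), 0.030287981033325195) ((0.5846031308174133, 0.10530554503202438), (0.03772798180580139, 0.05546072497963905), 76.47064971923828)
plate ((0.6000707149505615, 0.30006447434425354), 0.07445584982633591)
green cap ((0.43958616256713867, 0.17147235572338104), 0.021039651706814766)Traceback (most recent call last):
  File "m2.py", line 13, in <module>
    print('medium handle',tri(cen(dark,(380,65,430,105)),cen(td,(128,212,146,232))))
                                                         ~~~^^^^^^^^^^^^^^^^^^^^^^
  File "m2.py", line 9, in cen
    M=cv2.moments(blob(m,roi));return [M['m10']/M['m00'],M['m01']/M['m00']]
                  ~~~~^^^^^^^
  File "h.py", line 15, in blob
    return max(cs,key=cv2.contourArea).reshape(-1,2)
           ~~~^^^^^^^^^^^^^^^^^^^^^^^^
ValueError: max() iterable argument is empty
```

```bash
python3 - <<'E'
from h import *
c=calibration('wrist');print(onz(c,[[207.5,215.5],[181,215],[234,215],[207,190],[207,241]],.104));print('plate',onz(c,[[310,200],[416,200],[362,151]],.016))
t=calibration('top');print('top cup',onz(t,[[344.7*.64,258.4*.64]],.104))
E
```

```text
[[0.5847486  0.09896509 0.104     ]
 [0.58430689 0.07058587 0.104     ]
 [0.58409122 0.12721598 0.104     ]
 [0.55660255 0.09964005 0.104     ]
 [0.61448477 0.09709679 0.104     ]]
plate [[0.59472328 0.22580672 0.016     ]
 [0.5947217  0.37659036 0.016     ]
 [0.52677373 0.29154916 0.016     ]]
top cup [[0.58366529 0.09226477 0.104     ]]
```

```bash
python3 -m pendant '[[[0,0,0],[0,-4.8,0],1],[[0,0,0],[-3.0,0,5],1],[[0,0,0],[0,0,4.5],1],[[0,0,0],[0,0,0],1],[[0,0,0],[0,0,0],1]]'
python3 - <<'E'
from h import *
c=calibration('wrist');i=capture('wrist');s=state();print(s['tool_pos'])
p=proj(c,[s['tool_pos'],[*s['tool_pos'][:2],.104],[s['tool_pos'][0]-.029,s['tool_pos'][1],.104]]);print(p)
for q in p: cv2.circle(i,tuple(int(v) for v in q),3,(0,0,255),-1)
cv2.imwrite('pics/w2.png',i)
E
```

```text
time_s: 2.68
tool_pos: [0.5857, 0.0986, 0.1369]
tool_rot: [-0.003, 3.14, -0.0]
wrist_force: [0.1, 0.4, 0.5]
width: 0.0869
grasp_force: 0.0
[0.58629439 0.09843602 0.13758159]
[[251.67488585 242.87983335]
 [251.94076631 221.92177443]
 [251.95139097 182.51541494]]
```

View pics/w2.png

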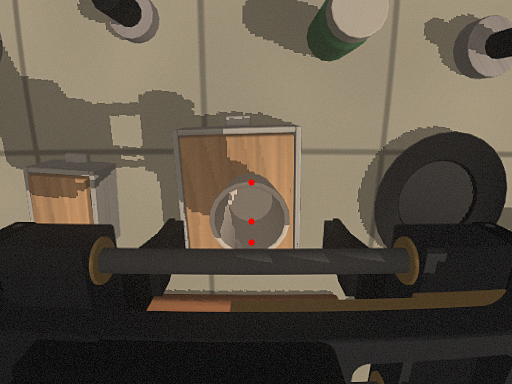

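The cup rim spans columns 210–290 with its near edge at row 181, which matches the projected marks, so the tool is centred. Descending to grip.

```bash
python3 -m pendant '[[[0,0,0],[0,0,3],1],[[0,0,0],[0,0,3],1],[[0,0,0],[0,0,0],0.5],[[0,0,0],[0,0,0],0.4],[[0,0,0],[0,0,0],0.4],[[0,0,0],[0,0,0],0.4],[[0,0,0],[0,0,0],0.4],[[0,0,0],[0,0,0],0.4]]' 12
```

```text
time_s: 3.72
tool_pos: [0.5862, 0.0975, 0.0768]
tool_rot: [-0.001, 3.139, -0.001]
wrist_force: [-1.4, -0.6, 7.5]
width: 0.0549
grasp_force: 12.3
```

```bash
python3 -m pendant '[[[0,0,0],[0,0,-2],0.4],[[0,0,0],[0,0,-4],0.4],[[0,0,0],[0,4,0],0.4],[[0,0,0],[0,4,0],0.4],[[0,0,0],[0,4,0],0.4],[[0,0,0],[0,4,0],0.4],[[0,0,0],[-1.6,4,0],0.4],[[0,0,0],[0,0,0],0.4]]'
python3 - <<'E'
from h import *
c=calibration('wrist');i=capture('wrist');s=state();print(s['tool_pos'],s['grasp_force'])
for cx,cy,col in((.602,.299,(0,0,255)),):
    a=np.radians(np.arange(0,360,10));P=np.c_[cx+.075*np.cos(a),cy+.075*np.sin(a),a*0+.016]
    for q in proj(c,P): cv2.circle(i,tuple(int(v) for v in q),1,col,-1)
cv2.imwrite('pics/w3.png',i)
E
```

```text
time_s: 4.72
tool_pos: [0.6017, 0.3007, 0.1352]
tool_rot: [-0.006, 3.14, 0.002]
wrist_force: [-0.4, -1.3, -1.8]
width: 0.0549
grasp_force: 11.8
[0.60071418 0.29880188 0.1348797 ] 11.814959440554276
```

View pics/w3.png

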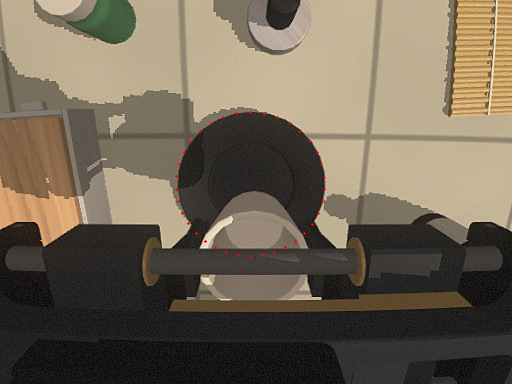

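The predicted rim circle centred at (0.602, 0.299) lies on the plate edge (columns 177–325, top row 113), so the cup is over the middle. Lowering it.

```bash
python3 -m pendant '[[[0,0,0],[0,0,4],0.4],[[0,0,0],[0,0,3.5],0.4],[[0,0,0],[0,0,1.5],0.4],[[0,0,0],[0,0,0.8],0.4],[[0,0,0],[0,0,0],0.4],[[0,0,0],[0,0,0],0.4]]'
```

```text
time_s: 5.52
tool_pos: [0.6022, 0.2979, 0.0389]
tool_rot: [-0.001, 3.139, 0.001]
wrist_force: [-0.5, -0.7, -1.8]
width: 0.0545
grasp_force: 11.8
```

```bash
python3 -m pendant '[[[0,0,0],[0,0,0.3],0.4],[[0,0,0],[0,0,0.2],0.4],[[0,0,0],[0,0,0.1],0.4],[[0,0,0],[0,0,0],0.4]]'
```

```text
time_s: 6.02
tool_pos: [0.6014, 0.2979, 0.0329]
tool_rot: [-0.001, 3.141, 0.0]
wrist_force: [-2.4, -0.0, 5.2]
width: 0.0549
grasp_force: 12.2
```

```bash
python3 -m pendant '[[[0,0,0],[0,0,0],0.7],[[0,0,0],[0,0,0],0.85],[[0,0,0],[0,0,0],1],[[0,0,0],[0,0,-2],1],[[0,0,0],[0,0,-5],1],[[0,0,0],[0,0,-5],1],[[0,0,0],[5,0,0],1],[[0,0,0],[5,0,0],0.6]]'
python3 -m pendant '[[[0,0,0],[4.5,1.2,0],0.6],[[0,0,0],[0,0,2],0.6],[[0,0,0],[0,0,0],0.6]]'
python3 - <<'E'
from h import *
c=calibration('wrist');i=capture('wrist');s=state();print(s['tool_pos']);x,y,z=s['tool_pos']
d=proj(c,[[x,y,.067]])
cv2.circle(i,tuple(int(v) for v in d[0]),3,(0,0,255),-1)
t=calibration('top');j=capture('top');cv2.imwrite('pics/w4.png',np.vstack([i[:300],cv2.resize(j[120:240,80:300],(512,280))]))
E
```

```text
time_s: 7.02
tool_pos: [0.5013, 0.2978, 0.154]
tool_rot: [0.001, 3.138, 0.003]
wrist_force: [0.9, 0.3, -1.5]
width: 0.0823
grasp_force: 0.0
time_s: 7.4
tool_pos: [0.4555, 0.3097, 0.132]
tool_rot: [0.002, -3.141, 0.0]
wrist_force: [0.3, 1.0, 0.6]
width: 0.0564
grasp_force: 0.0
[0.45661367 0.30981612 0.13242216]
```

View pics/w4.png

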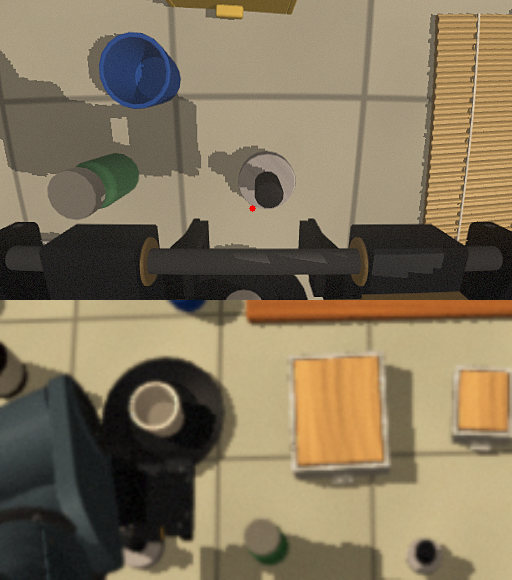

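The cup stands upright on the plate. In the wrist view the medium weight's disc is centred near (267,180) and its handle top near (267,194).

```bash
cat > wd.py <<'E'
import sys
from h import *
x0,y0,x1,y1,zt,zd=[float(v) for v in sys.argv[1:7]]
c=calibration('wrist');i=capture('wrist');hsv=cv2.cvtColor(i,cv2.COLOR_BGR2HSV)
dk=cv2.inRange(hsv,(0,0,0),(180,255,62));b=blob(dk,(x0,y0,x1,y1))
st=cv2.inRange(hsv,(0,0,85),(180,38,255))|dk; e=blob(cv2.morphologyEx(st,cv2.MORPH_OPEN,np.ones((5,5))),(x0,y0,x1,y1))
print('handle px',b.min(0),b.max(0),'mid-handle on z',onz(c,[(b.min(0)+b.max(0))/2],(zt+zd)/2)[0])
P=onz(c,e,zd)[:,:2].astype(np.float32);print('disc',cv2.minEnclosingCircle(P),e.min(0),e.max(0));print(state()['tool_pos'])
E
python3 wd.py 225 145 305 215 .067 .022
python3 - <<'E'
from h import *
print(onz(calibration('wrist'),[[267,180]],.022),onz(calibration('wrist'),[[267,194]],.067))
E
```

```text
handle px [254 169] [282 204] mid-handle on z [0.44630582 0.3238114  0.0445    ]
disc ((0.4529682695865631, 0.3251974284648895), 0.018223121762275696) [255 170] [282 204]
[0.45754972 0.30982497 0.1325862 ]
[[0.44603003 0.32397071 0.022     ]] [[0.44698307 0.3218436  0.067     ]]
```

Disc and handle agree at (0.446, 0.3235). I'll grip it and lift.

```bash
python3 -m pendant '[[[0,0,0],[1.1,1.4,0],0.6],[[0,0,0],[0,0,4.6],0.6],[[0,0,0],[0,0,4],0.6],[[0,0,0],[0,0,1],0.6],[[0,0,0],[0,0,0],0.2],[[0,0,0],[0,0,0],0.1],[[0,0,0],[0,0,0],0.1],[[0,0,0],[0,0,0],0.1]]' 35
python3 -m pendant '[[[0,0,0],[0,0,0],0.1],[[0,0,0],[0,0,0],0.1],[[0,0,0],[0,0,-2],0.1],[[0,0,0],[0,0,-6],0.1],[[0,0,0],[0,0,-5],0.1],[[0,0,0],[0,0,0],0.1]]'
```

```text
time_s: 8.55
tool_pos: [0.4458, 0.3235, 0.0368]
tool_rot: [-0.001, 3.14, 0.0]
wrist_force: [-0.2, -2.5, 4.4]
width: 0.0228
grasp_force: 35.0
time_s: 9.3
tool_pos: [0.4475, 0.3249, 0.1691]
tool_rot: [-0.001, 3.133, 0.006]
wrist_force: [0.3, 0.8, -3.6]
width: 0.0233
grasp_force: 35.0
```

```bash
python3 -m pendant '[[[0,0,0],[-1,-4.5,0],0.1],[[0,0,0],[-1,-5.5,0],0.1],[[0,0,0],[-1,-5.5,0],0.1],[[0,0,0],[-1,-5.5,0],0.1],[[0,0,0],[-1,-5.5,0],0.1],[[0,0,0],[-1,-5.5,0],0.1],[[0,0,0],[-1,-5.5,0],0.1],[[0,0,0],[-1,-5.5,0],0.1]]'
python3 -m pendant '[[[0,0,0],[-1,-5.5,0],0.1],[[0,0,0],[-1,-5.5,0],0.1],[[0,0,0],[-1,-5.5,0],0.1],[[0,0,0],[-1,-4,0],0.1],[[0,0,0],[0,0,0],0.1],[[0,0,0],[0,0,0],0.1]]'
cat > pr.py <<'E'
import sys
from h import *
cx,cy,X,Y=[float(v) for v in sys.argv[1:5]]
c=calibration('wrist');i=capture('wrist');s=state();print(s['tool_pos'],s['tool_rot'],s['grasp_force'])
u=np.linspace(-.5,.5,13);r=np.vstack([np.c_[u,u*0+.5],np.c_[u,u*0-.5],np.c_[u*0+.5,u],np.c_[u*0-.5,u]])*[X,Y]
for q in proj(c,np.c_[r+[cx,cy],np.full(len(r),.045)]): cv2.circle(i,tuple(int(v) for v in q),1,(0,0,255),-1)
x,y,_=s['tool_pos']
cv2.circle(i,tuple(int(v) for v in proj(c,[[x,y,.049]])[0]),2,(255,0,0),-1)
cv2.imwrite('pics/'+sys.argv[5],i)
E
python3 pr.py .5957 -.3134 .112 .090 w5.png
```

```text
time_s: 10.3
tool_pos: [0.5238, -0.1074, 0.1631]
tool_rot: [-0.0, -3.137, -0.004]
wrist_force: [1.0, 0.4, -4.5]
width: 0.0233
grasp_force: 35.0
time_s: 11.05
tool_pos: [0.5637, -0.3097, 0.1627]
tool_rot: [-0.0, -3.137, -0.007]
wrist_force: [-0.1, -0.1, -4.6]
width: 0.0234
grasp_force: 35.0
[ 0.56393378 -0.30930027  0.16319963] [ 1.24256777e-03 -3.13731911e+00 -6.32967511e-03] 34.999197609722614
```

View pics/w5.png

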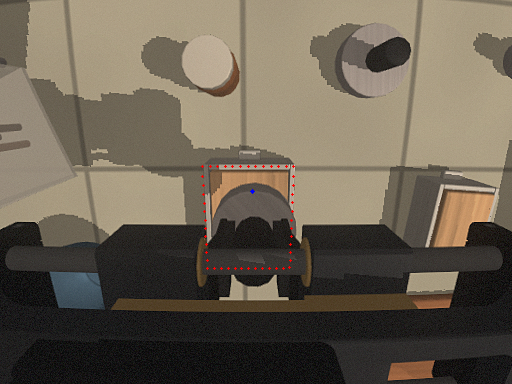

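The medium press frame (columns ~206–296, front edge row ~164) matches the prediction to within a pixel or two. I'll check that numerically from the board edges.

```bash
cat > bd.py <<'E'
import sys
from h import *
x0,y0,x1,y1,X=[float(v) for v in sys.argv[1:6]]
c=calibration('wrist');h=cv2.cvtColor(capture('wrist'),cv2.COLOR_BGR2HSV)
m=cv2.inRange(h,(5,70,60),(25,255,255));b=blob(m,(x0,y0,x1,y1));P=onz(c,b,.049)[:,:2]
f=P[:,0].min();s=P[(P[:,0]<f+.02)];print('front x',f,'-> centre x',f+X/2,'y edges',s[:,1].min(),s[:,1].max(),'centre y',(s[:,1].min()+s[:,1].max())/2)
E
python3 bd.py 195 150 305 250 .102
```

```text
front x 0.5415290700518852 -> centre x 0.5925290700518853 y edges -0.3513063773382757 -0.2746585217236112 centre y -0.31298244953094345
```

```bash
python3 -m pendant '[[[0,0,0],[-3,-0.35,0],0.1],[[0,0,0],[0,0,4],0.1],[[0,0,0],[0,0,2.5],0.1],[[0,0,0],[0,0,0.6],0.1],[[0,0,0],[0,0,0],0.1],[[0,0,0],[0,0,0],0.1]]'
```

```text
time_s: 11.9
tool_pos: [0.5965, -0.3153, 0.0961]
tool_rot: [-0.001, 3.139, -0.003]
wrist_force: [-0.4, -1.0, -4.5]
width: 0.023
grasp_force: 35.0
```

```bash
python3 -m pendant '[[[0,0,0],[0,0,0.5],0.1],[[0,0,0],[0,0,0.3],0.1],[[0,0,0],[0,0,0.15],0.1],[[0,0,0],[0,0,0],0.1]]'
```

```text
time_s: 12.4
tool_pos: [0.5954, -0.3148, 0.0858]
tool_rot: [0.001, -3.141, 0.0]
wrist_force: [-2.3, 1.6, 2.1]
width: 0.0233
grasp_force: 35.0
```

```bash
python3 -m pendant '[[[0,0,0],[0,0,0],0.3],[[0,0,0],[0,0,0],0.5],[[0,0,0],[0,0,0],0.6],[[0,0,0],[0,0,-2],0.6],[[0,0,0],[0,0,-5],0.6],[[0,0,0],[4.5,3.5,0],0.6],[[0,0,0],[4.5,4,0],0.6],[[0,0,0],[4.5,4,0],0.6]]'
python3 -m pendant '[[[0,0,0],[0.7,1,2],0.6],[[0,0,0],[0,0,0],0.6],[[0,0,0],[0,0,0],0.6]]'
python3 - <<'E'
from h import *
i=capture('wrist');s=state();print(s['tool_pos'],s['width']);cv2.imwrite('pics/w6.png',np.vstack([i[:290],cv2.resize(capture('side')[190:300,250:440],(512,296),interpolation=cv2.INTER_CUBIC)]))
E
```

```text
time_s: 13.4
tool_pos: [0.4599, -0.1993, 0.1566]
tool_rot: [-0.0, 3.139, -0.003]
wrist_force: [-0.1, -0.8, -0.1]
width: 0.0521
grasp_force: 0.0
time_s: 13.78
tool_pos: [0.4554, -0.1915, 0.1363]
tool_rot: [-0.001, 3.138, -0.004]
wrist_force: [0.2, 0.6, 0.5]
width: 0.0524
grasp_force: 0.0
[ 0.45541524 -0.19154539  0.13613394] 0.052181519240355405
```

View pics/w6.png

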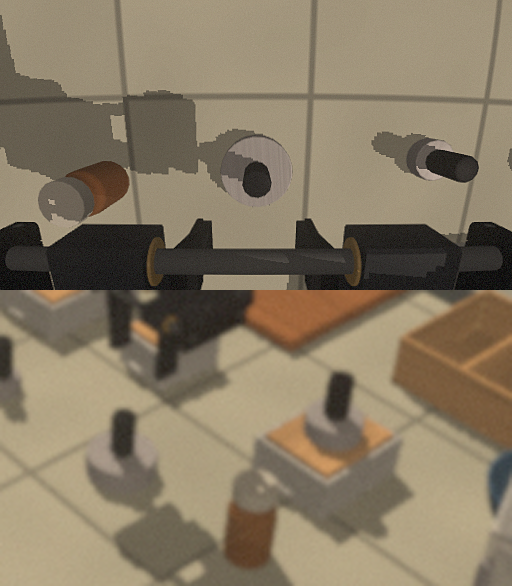

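The side crop shows the medium weight standing on the medium board. The wrist view shows the large weight's disc centred near (257,171) with the handle at (257,178), and the small weight around (430,159).

```bash
python3 wd.py 215 128 300 212 .070 .025
python3 - <<'E'
from h import *
print(onz(calibration('wrist'),[[256.5,171],[221,171],[292,171]],.025),onz(calibration('wrist'),[[258,184]],.07))
E
```

```text
handle px [242 161] [270 197] mid-handle on z [ 0.43751629 -0.18842271  0.0475    ]
disc ((0.4436030089855194, -0.18819305300712585), 0.017245125025510788) [243 163] [270 196]
[ 0.45490635 -0.19121325  0.13574066]
[[ 0.43452045 -0.18751412  0.025     ]
 [ 0.4345053  -0.22163032  0.025     ]
 [ 0.43449401 -0.15338814  0.025     ]] [[ 0.43594731 -0.18671421  0.07      ]]
```

```bash
python3 -m pendant '[[[0,0,0],[1.85,0.3,0],0.6],[[0,0,0],[0,0,4.6],0.6],[[0,0,0],[0,0,4],0.6],[[0,0,0],[0,0,1.1],0.6],[[0,0,0],[0,0,0],0.2],[[0,0,0],[0,0,0],0.1],[[0,0,0],[0,0,0],0.1],[[0,0,0],[0,0,0],0.1]]' 50
python3 -m pendant '[[[0,0,0],[0,0,0],0.1],[[0,0,0],[0,0,0],0.1],[[0,0,0],[0,0,-2],0.1],[[0,0,0],[0,0,-6],0.1],[[0,0,0],[0,0,-5.5],0.1],[[0,0,0],[0,0,0],0.1]]'
```

```text
time_s: 14.92
tool_pos: [0.436, -0.1879, 0.0392]
tool_rot: [-0.001, 3.139, -0.004]
wrist_force: [0.2, -1.5, 4.6]
width: 0.023
grasp_force: 50.0
time_s: 15.68
tool_pos: [0.4368, -0.188, 0.1761]
tool_rot: [-0.001, 3.135, -0.008]
wrist_force: [0.9, -0.7, -6.1]
width: 0.0228
grasp_force: 50.0
```

```bash
python3 -m pendant '[[[0,0,0],[-2,4,0],0.1],[[0,0,0],[-2,4.5,0],0.1],[[0,0,0],[-2,4.5,0],0.1],[[0,0,0],[-2,4.5,0],0.1],[[0,0,0],[-2,4.5,0],0.1],[[0,0,0],[-1.5,5,0],0.1],[[0,0,0],[0,0,0],0.1],[[0,0,0],[0,0,0],0.1]]'
python3 pr.py .5945 .0855 .140 .112 w7.png; python3 bd.py 180 130 340 260 .130
```

```text
time_s: 16.68
tool_pos: [0.5474, 0.0833, 0.1704]
tool_rot: [0.003, -3.135, 0.0]
wrist_force: [-0.3, -0.1, -6.0]
width: 0.0228
grasp_force: 50.0
[0.54777206 0.08262105 0.17092621] [ 4.48423149e-04 -3.13625944e+00  3.23427125e-04] 49.9967806879431
front x 0.5267784044587346 -> centre x 0.5917784044587346 y edges 0.03533751598862598 0.1340633054925771 centre y 0.08470041074060154
```

View pics/w7.png

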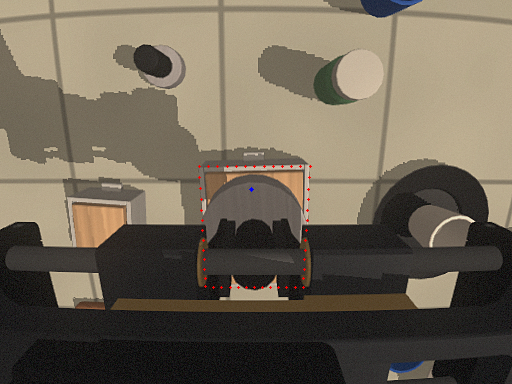

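The front edge is at about row 163 and the sides at columns 199–310, giving a centre of about (0.593, 0.085). Lowering.

```bash
python3 -m pendant '[[[0,0,0],[-4.5,0.2,0],0.1],[[0,0,0],[0,0,4],0.1],[[0,0,0],[0,0,2.5],0.1],[[0,0,0],[0,0,0.8],0.1],[[0,0,0],[0,0,0],0.1],[[0,0,0],[0,0,0],0.1]]'
```

```text
time_s: 17.52
tool_pos: [0.5959, 0.0847, 0.1013]
tool_rot: [0.0, 3.139, -0.0]
wrist_force: [-0.0, 0.7, -6.3]
width: 0.0226
grasp_force: 50.0
```

```bash
python3 -m pendant '[[[0,0,0],[0.2,0,0.7],0.1],[[0,0,0],[0,0,0.4],0.1],[[0,0,0],[0,0,0.2],0.1],[[0,0,0],[0,0,0],0.1]]'
```

```text
time_s: 18.02
tool_pos: [0.5924, 0.0853, 0.0882]
tool_rot: [0.001, -3.141, 0.0]
wrist_force: [-3.0, -0.0, 4.7]
width: 0.0228
grasp_force: 50.0
```

```bash
python3 -m pendant '[[[0,0,0],[0,0,0],0.3],[[0,0,0],[0,0,0],0.5],[[0,0,0],[0,0,0],0.6],[[0,0,0],[0,0,-2],0.6],[[0,0,0],[0,0,-5.2],0.6],[[0,0,0],[4.5,-3,0],0.6],[[0,0,0],[4.5,-3.5,0],0.6],[[0,0,0],[5,-3,0],0.6]]'
python3 -m pendant '[[[0,0,0],[0.8,0,2],0.6],[[0,0,0],[0,0,0],0.6],[[0,0,0],[0,0,0],0.6]]'
python3 - <<'E'
from h import *
i=capture('wrist');s=state();print(s['tool_pos'],s['width']);cv2.imwrite('pics/w8.png',np.vstack([i[:290],cv2.resize(capture('side')[140:260,190:380],(474,300),interpolation=cv2.INTER_CUBIC)[:, :].copy() if 0 else cv2.resize(capture('side')[140:255,190:390],(512,294),interpolation=cv2.INTER_CUBIC)]))
E
```

```text
time_s: 19.02
tool_pos: [0.4527, -0.0111, 0.1594]
tool_rot: [-0.002, 3.139, -0.002]
wrist_force: [-0.3, -0.3, -0.0]
width: 0.0519
grasp_force: 0.0
time_s: 19.4
tool_pos: [0.4465, -0.0101, 0.1395]
tool_rot: [-0.001, 3.139, -0.001]
wrist_force: [0.4, 1.2, -0.0]
width: 0.0523
grasp_force: 0.0
[ 0.44660985 -0.01004134  0.13954622] 0.05241836441786054
```

View pics/w8.png

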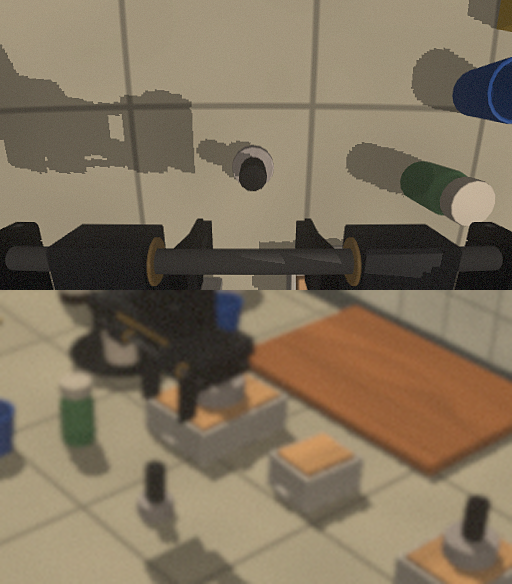

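The large weight is seated on the large board in the side view, and the small weight's disc is near (253,166) with the handle at (253,173).

```bash
python3 wd.py 225 140 285 200 .065 .020
python3 - <<'E'
from h import *
print(onz(calibration('wrist'),[[253,166.5]],.02),onz(calibration('wrist'),[[253,178]],.065))
E
```

```text
handle px [239 157] [265 190] mid-handle on z [ 0.42564017 -0.01039698  0.0425    ]
disc ((0.4307140111923218, -0.010588917881250381), 0.016622992232441902) [239 158] [265 189]
[ 0.44623173 -0.00982885  0.1394734 ]
[[ 0.42314007 -0.00943406  0.02      ]] [[ 0.42436283 -0.00935743  0.065     ]]
```

```bash
python3 -m pendant '[[[0,0,0],[2.15,0,0],0.6],[[0,0,0],[0,0,5],0.6],[[0,0,0],[0,0,4.5],0.6],[[0,0,0],[0,0,1],0.6],[[0,0,0],[0,0,0],0.2],[[0,0,0],[0,0,0],0.1],[[0,0,0],[0,0,0],0.1],[[0,0,0],[0,0,0],0.1]]' 35
python3 -m pendant '[[[0,0,0],[0,0,0],0.1],[[0,0,0],[0,0,0],0.1],[[0,0,0],[0,0,-2],0.1],[[0,0,0],[0,0,-5],0.1],[[0,0,0],[0,0,-5.5],0.1],[[0,0,0],[-4,-2,0],0.1],[[0,0,0],[-5,-3,0],0.1],[[0,0,0],[-4,-2.5,0],0.1]]'
python3 -m pendant '[[[0,0,0],[-1,0,0],0.1],[[0,0,0],[0,0,0],0.1]]'
python3 pr.py .6015 -.0855 .084 .070 w9.png; python3 bd.py 205 130 310 260 .074
```

```text
time_s: 20.55
tool_pos: [0.4242, -0.0102, 0.0351]
tool_rot: [-0.001, 3.139, -0.001]
wrist_force: [-0.9, 0.1, 6.5]
width: 0.0232
grasp_force: 35.3
time_s: 21.55
tool_pos: [0.5549, -0.0858, 0.1596]
tool_rot: [-0.001, 3.14, -0.001]
wrist_force: [0.5, -0.2, -2.1]
width: 0.0232
grasp_force: 35.3
time_s: 21.8
tool_pos: [0.5624, -0.0843, 0.1584]
tool_rot: [0.001, -3.139, -0.002]
wrist_force: [-0.6, 0.6, -2.0]
width: 0.0232
grasp_force: 35.3
[ 0.56143416 -0.08380409  0.15826808] [ 1.45887891e-03 -3.13785794e+00 -2.27315056e-03] 35.25293544866145
front x 0.5609647977644935 -> centre x 0.5979647977644935 y edges -0.11096601263791687 -0.08509749844199467 centre y -0.09803175553995577
```

View pics/w9.png

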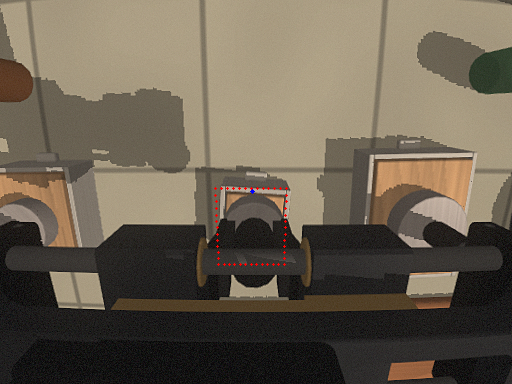

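The small press rim (columns ~220–289, front row ~188) sits about 2.5 px right of the prediction, so I'm using a centre of about (0.600, -0.083). Lowering.

```bash
python3 -m pendant '[[[0,0,0],[-3.8,0.1,0],0.1],[[0,0,0],[0,0,4],0.1],[[0,0,0],[0,0,2.4],0.1],[[0,0,0],[0,0,0.3],0.1],[[0,0,0],[0,0,0],0.1],[[0,0,0],[0,0,0],0.1]]'
```

```text
time_s: 22.65
tool_pos: [0.6021, -0.084, 0.0935]
tool_rot: [-0.001, 3.139, -0.001]
wrist_force: [-0.0, -1.3, -3.1]
width: 0.0227
grasp_force: 35.3
```

```bash
python3 -m pendant '[[[0,0,0],[0,0.1,0.4],0.1],[[0,0,0],[0,0,0.3],0.1],[[0,0,0],[0,0,0.15],0.1],[[0,0,0],[0,0,0],0.1]]'
```

```text
time_s: 23.15
tool_pos: [0.6013, -0.0828, 0.0842]
tool_rot: [0.001, -3.141, -0.0]
wrist_force: [-2.3, 0.7, 3.9]
width: 0.0233
grasp_force: 35.3
```

```bash
python3 -m pendant '[[[0,0,0],[0,0,0],0.3],[[0,0,0],[0,0,0],0.5],[[0,0,0],[0,0,0],0.6],[[0,0,0],[0,0,-2],0.6],[[0,0,0],[0,0,-5.5],0.6],[[0,0,0],[5,0,-3],0.6],[[0,0,0],[6,0,-1],0.6],[[0,0,0],[6,0,0],0.6]]'
python3 -m pendant '[[[0,0,0],[1,0,0],0.6],[[0,0,0],[0,0,0],0.6],[[0,0,0],[0,0,0],0.6]]'
python3 - <<'E'
from h import *
print(state()['tool_pos'])
i=capture('top');c=calibration('top');w=capture('wrist')
for (x,y,d) in((.600,-.083,.042),(.594,-.3135,.056),(.593,.085,.07)):
    a=np.radians(np.arange(0,360,20));
    h={.042:.020,.056:.022,.07:.025}[d]
    for q in proj(c,np.c_[x+d/2*np.cos(a),y+d/2*np.sin(a),a*0+.049+h]): cv2.circle(i,tuple(int(round(v)) for v in q),0,(0,0,255),-1)
cv2.imwrite('pics/f.png',np.vstack([cv2.resize(i[125:240,110:410],(780,299),interpolation=cv2.INTER_NEAREST),cv2.resize(w,(780,300))[:, :]]))
E
```

```text
time_s: 24.15
tool_pos: [0.4307, -0.0832, 0.1996]
tool_rot: [-0.002, 3.139, -0.003]
wrist_force: [-0.0, -0.2, -0.2]
width: 0.0524
grasp_force: 0.0
time_s: 24.52
tool_pos: [0.4236, -0.0838, 0.1989]
tool_rot: [-0.001, 3.139, -0.002]
wrist_force: [0.2, 0.2, -0.3]
width: 0.0524
grasp_force: 0.0
[ 0.42360421 -0.08375757  0.19885137]
```

View pics/f.png

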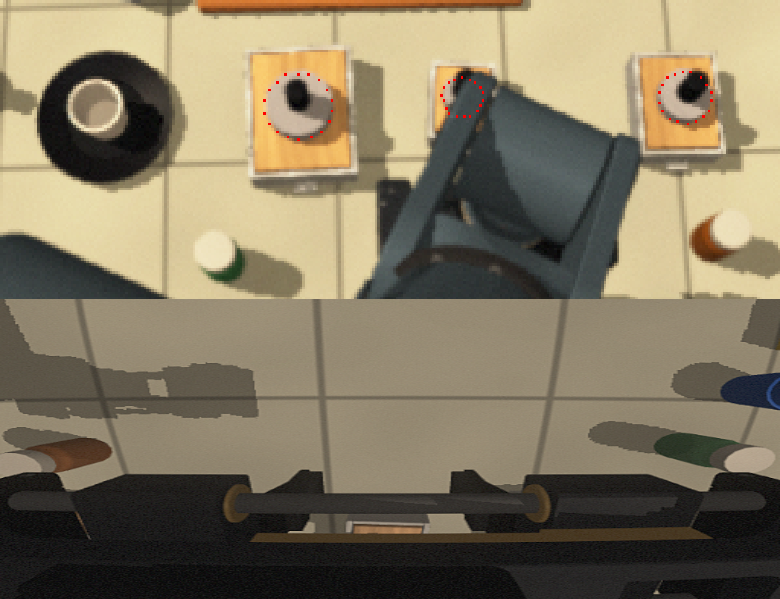

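Large and medium weights match the intended circles, and the cup is on the plate. The arm still hides the small press, so I'll move it aside and check the offsets numerically.

```bash
python3 -m pendant '[[[0,0,0],[0,6,0],0.6],[[0,0,0],[0,6,0],0.6],[[0,0,0],[0,6,0],0.6],[[0,0,0],[0,6,0],0.6],[[0,0,0],[0,0,0],0.6],[[0,0,0],[0,0,0],0.6]]'
python3 - <<'E'
from h import *
i=capture('top');c=calibration('top')
h=cv2.cvtColor(i,cv2.COLOR_BGR2HSV)
wood=cv2.inRange(h,(5,90,110),(22,255,255))
for n,x,y,r,zd in(('large',225,169,32,.074),('small',287,164,19,.069),('medium',371,166,26,.071)):
    b=blob(wood,(x-r,y-r,x+r,y+r));R=cv2.minAreaRect(onz(c,b,.049)[:,:2].astype(np.float32))
    hull=np.zeros_like(wood);cv2.fillConvexPoly(hull,cv2.convexHull(b),255)
    m=cv2.erode(hull,np.ones((3,3)))&cv2.inRange(h,(0,0,0),(180,75,255))
    m=cv2.morphologyEx(m,cv2.MORPH_OPEN,np.ones((3,3)))
    d=cv2.minAreaRect(onz(c,blob(m,(0,0,512,384)),zd)[:,:2].astype(np.float32))
    print(n,'board',np.round(R[0],4),np.round(R[1],3),'disc',np.round(d[0],4),np.round(d[1],3))
print('cup',onz(c,[[110+96/2.6,125+105/2.6]],.06)[0])
j=cv2.resize(i[125:240,110:410],(780,299),interpolation=cv2.INTER_CUBIC);s=cv2.resize(capture('side')[130:300,190:420],(780,300),interpolation=cv2.INTER_CUBIC)
cv2.imwrite('pics/f2.png',np.vstack([j,s]))
E
```

```text
time_s: 25.38
tool_pos: [0.4217, 0.1573, 0.1983]
tool_rot: [0.004, -3.142, 0.001]
wrist_force: [0.8, 0.6, 0.3]
width: 0.0529
grasp_force: 0.0
large board [0.596  0.0843] [0.129 0.101] disc [0.595 0.084] [0.061 0.069]
small board [ 0.603  -0.0853] [0.057 0.074] disc [ 0.6048 -0.0838] [0.035 0.039]
medium board [ 0.5956 -0.3135] [0.102 0.08 ] disc [ 0.5953 -0.3126] [0.052 0.054]
cup [0.60223171 0.29409143 0.06      ]
```

View pics/f2.png

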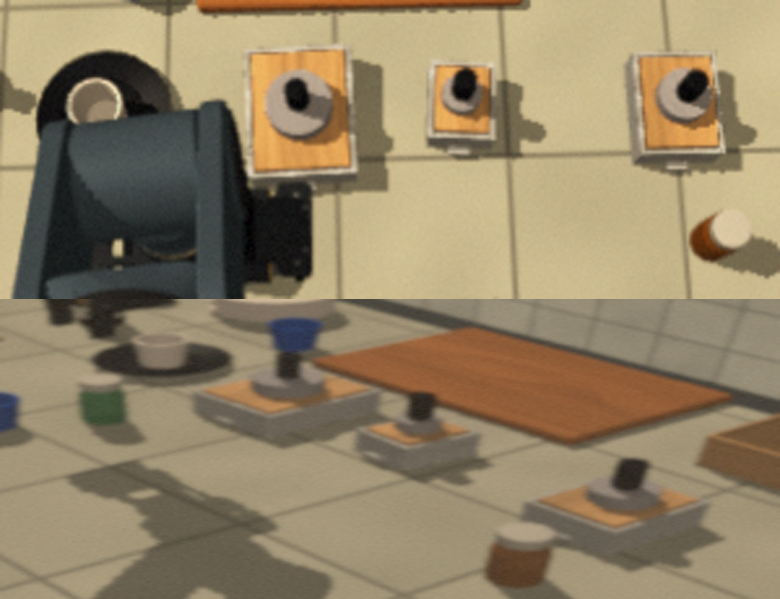

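All three weights stand within about 2–3 mm of their board centres. The cup is about 4 mm from the plate centre, the jars are standing, and the arm is clear. Handing in.

```bash
python3 -c "
from plant import ctrl
print(ctrl.sign_off())"
```

```text
the job is handed in; nothing more can be done
None
```

The job is handed in, verdict not shown: each weight stands within about 3 mm of the centre of its own press board, the cup is upright about 4 mm from the plate's centre, and both jars were left standing.

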